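# Roll the clamp's thumbwheel to the gauge mark and lock it

### The arm

A 7-joint arm with a two-finger parallel gripper is mounted at the origin on a cart in front of the work surface, level with it; the furniture and walls round the work are solid. World frame = base frame: x ahead of the robot, y to its left, z up, the work surface at z = 0. Lengths are in m, angles in rad, forces in N, time in s.
With the tool pointing down it reaches from about 0.425 to 1.025 m from the base axis. Payload 3.6 kg.
Tool frame: the origin (TCP) lies on the centre line of the jaws, within the pads' length; the fingertips stand 25 mm ahead of it and the grasp point (between the pads) lies 6 mm ahead of it; y points along the fingers, z is the direction in which the jaws open and shut, and the axes are right-handed (so a half turn about y gives the same grasp; the last joint's range is limited). The gripper opens to 85 mm and grips with 20 to 120 N. Pads are 22 mm wide; open, the fingers measure 114 mm over their backs; the gripper's body (76 mm by 85 mm) begins 54 mm behind the grasp point. The pads swing forward as they close: fully open they stand 13 mm farther back than shut.
Start: joints at [-1.302, 0.591, 0.048, 1.609, -0.033, 0.943, -0.034], TCP at [0.257, 0.678, 0.256] pointing down, gripper open.
Joint ranges: [-2.69, 2.69], [-0.47, 2.24], [-1.27, 1.36], [0.19, 2.51], [-1.53, 4.68], [0.08, 2.07], [-3.09, 3.09]. Speed limits (rad/s): [2.57, 2.57, 3.14, 3.14, 3.14, 3.14, 3.14].

### API

Orientations are given as [roll, pitch, yaw] about the fixed x, y, z axes, in that order (R = Rz(yaw) Ry(pitch) Rx(roll)).
In Python, from cell import robot gives the robot as it stands.
- The arm moves only by the tool apply_moves, never from a script. Its argument "deltas" is a list of rows, each an object with "delta_rot": the turn, a rotation vector about the tool's x, y, z in degrees, a list of three; "linear": the shift along the tool's x, y, z in m, a list of three; "grip": the finger opening in m, from 0 to 0.0854. A call has 1 to 12 rows; each row shifts and turns the commanded pose from where the row before left it, along the tool's axes as they then stand; what a row does not reach is not made up. A row lasts 1/8 s, in which the tool goes at most 62.5 mm and 10.7 degrees, less where a joint would pass 70% of its speed; a pose out of reach is approached as far as the arm can. A call with a gripper value outside its range is refused whole. The fingers move at their own pace and stop on an object; "grip_force" is the grip in N (left out, the last holds). Time passes only in rows, so rows that do not move let the fingers close. It gives the time, the measured TCP pose, the force and the opening at its end, in the units of the state.
- robot.get_state(): the state, without advancing time (a new reading comes with each control period).
- robot.camera(name): name is "scene" or "top"; returns (picture, depth): 420x560x3 uint8, red, green, blue; 420x560 float32, m along the optical axis (not along the pixel's ray), 0 where there is no reading.
- robot.camera_model(name): a dict with "vfov" (degrees; the focal length in pixels is half the picture's height over the tangent of half this angle, whatever the lens; pixels are square), "cx", "cy" (the principal point, pixels), "k1" (the pictures are not rectified: a ray, as slopes to the right and down, at radius r is drawn at 1 + k1 r^2 times it, then the intrinsics apply), "rvec" (rotation vector, rad) and "tvec" (3), from world to camera coordinates, as OpenCV has them. Camera axes: x right, y down, z forward; pixel columns grow to the right and rows downward; lengths in m; the calibration is good to about 2 mm. A picture is of the moment at which its call begins. camera_model takes no time and is no camera call.
- robot.hand_in(): hands the job in, once; it reports no verdict.
The state is a dict: "time": time; "joint_positions": joint angles; "qd": joint speeds; "joint_torque": joint torques, N m; "ee_pos": TCP position; "ee_rot": TCP orientation; "wrist_force": force on the tool from outside, world axes, zero at the start; "torque": the same for the moment, N m; "finger_gap": finger opening in m.
Only numpy, scipy, OpenCV 4.12 (cv2) and the standard library are available. Lean on these libraries where they do the work, as an engineer would, in place of code of your own. Each camera call takes 0.05 s, during which the arm holds its last target.

### The job

Set the vial clamp to size: with a fingertip resting lightly on top of the knurled wheel, roll it stroke by stroke until the sliding jaw's pointer stands tip to tip with the pointer of the gauge rider, then push the lock lever right over with the fingertip, away from the robot. Work the jaw only by its wheel (do not pinch or press hard on the wheel, nor push the jaw), leave the gauge rider where it is set, and leave the vials, the spare knob and the scissors alone.

Things in the scene. Friction and masses are not known exactly. Their poses are not given: they have to be found in the camera images.
- clamp: Adjustable vial clamp, fixed to the bench: grey plate 96 mm (x) by 260 mm (y), top 12 mm above the bench. Origin on the bench, 10 mm to +y of the plate's middle; z up, +x away from the robot, +y to its left, give or take yaw. In its frame (mm): wheel at x 0, y -55 between aluminium cheeks 48 high; fixed jaw at y 78 to 98, 46 high; lock lever at the -y end. The wheel's top is the highest part.
- wheel_top (a point): Top of the knurled dark steel wheel (52 mm in diameter, 24 wide, level axle along the clamp's x) when not pressed: 72 mm above the bench, 24 above the cheeks. Fixed to the clamp, axes parallel to its. Wheel and jaw ride on a sprung bed that sinks up to 5 mm, with 2 N at first, 1.5 N more per mm. A finger that presses it 2 to 4 mm down and moves along the clamp's +y rolls it and closes the jaw.
- wheel: The knurled wheel itself; origin at its centre. The jaw moves 8 mm per rad, that is 0.308 mm for every mm that the wheel's top is rolled, in the same direction (along the clamp's -y opens it). It takes about 1 N at the rim and stays where it is left. It starts with the jaw wide open, at its stop, and turns 7.5 rad in all.
- jaw: Aluminium sliding jaw, 56 mm (x) by 20 mm (y), top 45 mm above the bench, between the wheel and the fixed jaw. Origin fixed in it, equal to the clamp's origin when wide open; it slides towards the clamp's +y by up to 60 mm. To be moved by the wheel only.
- jaw_tip (a point): Tip of the small dark steel pointer on the robot's side of the sliding jaw, 30 mm above the bench.
- rider_tip (a point): Tip of the steel pointer of the gauge rider, a block 16 x 10 x 10 mm on the rail along the robot's side of the clamp, its pointer facing the jaw's. Axes parallel to the clamp's. This is the mark: the jaw is set when both tips have the same y in the clamp's frame. At the start it lies 22 to 48 mm to +y of the jaw's tip. It can slide if pushed: leave it.
- lock_pivot (a point): Vertical pivot axis of the lock lever, 30 mm above the bench, at the clamp's -y end.
- lock_pin (a point): Middle of the upright black pin at the end of the lock lever, 40 mm above the bench; pin 11 mm in diameter, from 26 to 52 mm above the bench, 38 mm from the pivot; the arm below it is 8 mm thick, its top 32 mm above the bench. Push it sideways with the fingertip, with about 1.5 N.
- lock (a joint): Lock lever: 0 = open, its arm points to the clamp's -y and 0.61 rad towards the robot; grows as the pin swings away from the robot (the clamp's +x) to 1.4 rad at the stop. It stays where it is left. Locked above 1.0.
- vial_1: Glass vial with screw cap, 22 mm in diameter, 51 mm high, standing loose beside the clamp; origin at the centre of its foot.
- vial_3: Another such vial, standing loose; origin at the centre of its foot.
- spare_knob: Spare knurled knob, 24 mm in diameter, 16 mm high, loose beyond the clamp; origin at the centre of its underside.
- scissors: Small steel scissors, 121 mm long, 5 mm thick, lying loose beyond the clamp; origin at the centre of the underside.

How it is judged:
By the outcome, as a careful person would: the job done as asked, in the order asked, and still so for the second after the job is handed in, with the robot touching nothing.
It also fails if it takes over 54 s, if anything falls off the work surface, if the arm or the gripper's body presses on something with over 40 N, if the wrist force passes 120 N, or if a joint passes its speed limit or range.

## Working session

There is one attempt and no reset: what is moved stays moved. The work goes in short steps, Python scripts to look and compute and a tool call to move; the robot and the scene stay as the last step left them, time stands still between calls to the robot, and variables do not carry over. Pictures are saved under pics/ and viewed, and the job is handed in when it is done.

Besides the shell and the picture viewer there is one more tool, called after "Call:" in YAML: its name, and indented under it one key for each argument. apply_moves: Moves the arm, as the interface text tells. Its arguments: {"type":"object","properties":{"deltas":{"type":"array","items":{"type":"object","properties":{"delta_rot":{"type":"array","items":{"type":"number"}},"linear":{"type":"array","items":{"type":"number"}},"grip":{"type":"number"}}}},"grip_force":{"type":"number"}},"required":["deltas"]}

```bash
mkdir -p pics; ls; cat > h.py <<'E'
import numpy as np, cv2
from cell import robot
def snap(name,fn):
    p,d=robot.camera(name); cv2.imwrite('pics/'+fn+'.png',p[:,:,::-1]); np.savez('pics/'+fn+'.npz',p=p,d=d); return p,d
def K(m):
    f=210/np.tan(np.radians(m['vfov'])/2); return f
def ray(name,uv):
    m=robot.camera_model(name); f=K(m); uv=np.atleast_2d(uv).astype(float)
    Km=np.array([[f,0,m['cx']],[0,f,m['cy']],[0,0,1]])
    x=cv2.undistortPoints(uv[:,None],Km,np.array([m['k1'],0,0,0.]))[:,0]
    R=cv2.Rodrigues(np.array(m['rvec'],float))[0]; t=np.array(m['tvec'],float)
    D=np.c_[x,np.ones(len(x))]@R; C=-R.T@t
    return C,D
def onz(name,uv,z):
    C,D=ray(name,uv); return C+D*((z-C[2])/D[:,2])[:,None]
def bydepth(name,uv,d):
    C,D=ray(name,uv); return C+D*d
def proj(name,P):
    m=robot.camera_model(name); f=K(m)
    Km=np.array([[f,0,m['cx']],[0,f,m['cy']],[0,0,1]])
    return cv2.projectPoints(np.atleast_2d(P).astype(float),np.array(m['rvec'],float),np.array(m['tvec'],float),Km,np.array([m['k1'],0,0,0.]))[0][:,0]
E
python3 - <<'E'
from h import *
for n in('scene','top'):
    snap(n,n+'0'); print(robot.camera_model(n), ray(n,[280,210])[0])
print(robot.get_state())
E
```

```text
pics
{'vfov': 43.015029121164176, 'cx': 279.2815381878322, 'cy': 213.76861754111366, 'k1': -0.15333560161221324, 'rvec': array([ 0.88190265, -2.58929645,  0.96621574]), 'tvec': array([0.34827064, 0.33313995, 0.64933308])} [0.15884056 0.34777723 0.7125509 ]
{'vfov': 50.63561660923581, 'cx': 287.4058727876237, 'cy': 215.4699861091203, 'k1': -0.13792167274929595, 'rvec': array([ 2.13799216, -2.16480884,  0.09975464]), 'tvec': array([-0.1058237 ,  0.51470036,  0.87065258])} [ 0.40991171 -0.13180695  0.92127648]
{'time': 0.1, 'joint_positions': array([-1.3024986 ,  0.5920238 ,  0.04832214,  1.60968071, -0.0332988 ,
        0.94270585, -0.03367209]), 'qd': array([ 5.87537549e-05, -1.42547917e-03,  1.18197744e-04, -3.07497670e-03,
       -4.99761837e-04, -3.21833741e-03, -3.86376602e-04]), 'joint_torque': array([ 4.47181694e-03, -5.49999189e+01,  1.55315347e+00, -1.98826522e+01,
        9.74447059e-03,  3.78363038e-03,  8.01657364e-06]), 'ee_pos': array([0.25637283, 0.67742207, 0.25526323]), 'ee_rot': array([-1.57280516e+00, -1.23630651e-04, -3.61703134e-01]), 'wrist_force': array([-0.44629385,  0.1358086 , -0.19109665]), 'torque': array([ 0.02339982, -0.03424695,  0.0011855 ]), 'finger_gap': 0.08543569337788483}
```

View pics/scene0.png

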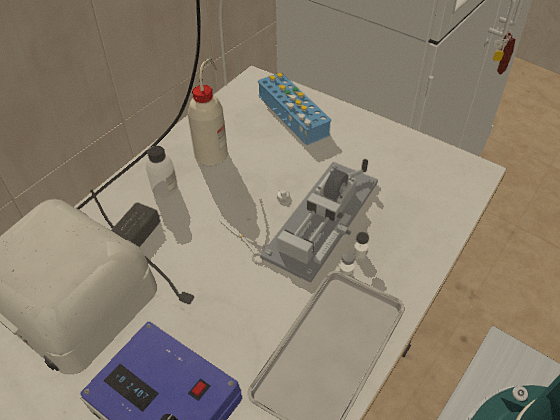

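View pics/top0.png

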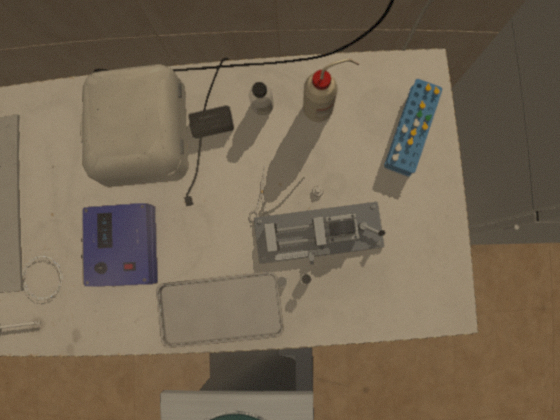

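The clamp is at about (320,225) in the scene view and (318,235) in the top view. The lock pin is at (365,163) in the scene view and (381,232) in the top view. I'll zoom in.

```bash
python3 - <<'E'
import cv2
a=cv2.imread('pics/scene0.png')[150:285,240:400]; cv2.imwrite('pics/sc_c0.png',cv2.resize(a,None,fx=4.4,fy=4.4,interpolation=cv2.INTER_CUBIC))
a=cv2.imread('pics/top0.png')[170:300,240:400]; cv2.imwrite('pics/tp_c0.png',cv2.resize(a,None,fx=4.5,fy=4.5,interpolation=cv2.INTER_CUBIC))
E
```

```text
(no output)
```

View pics/sc_c0.png

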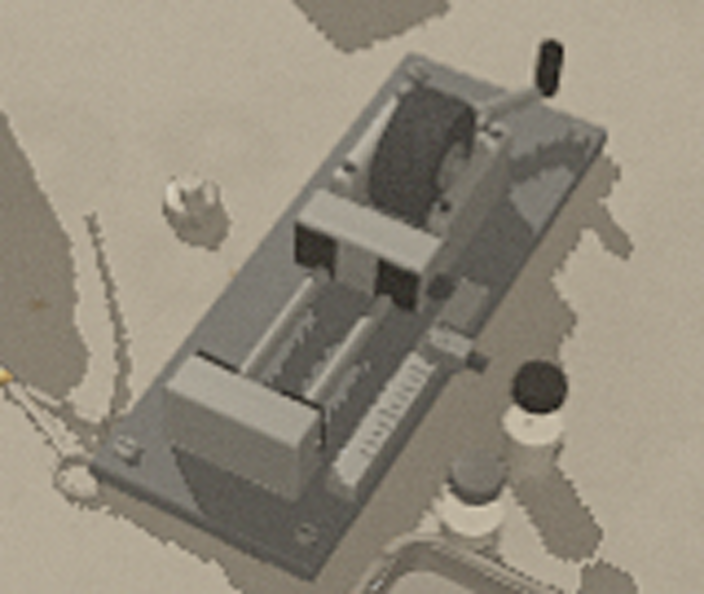

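View pics/tp_c0.png

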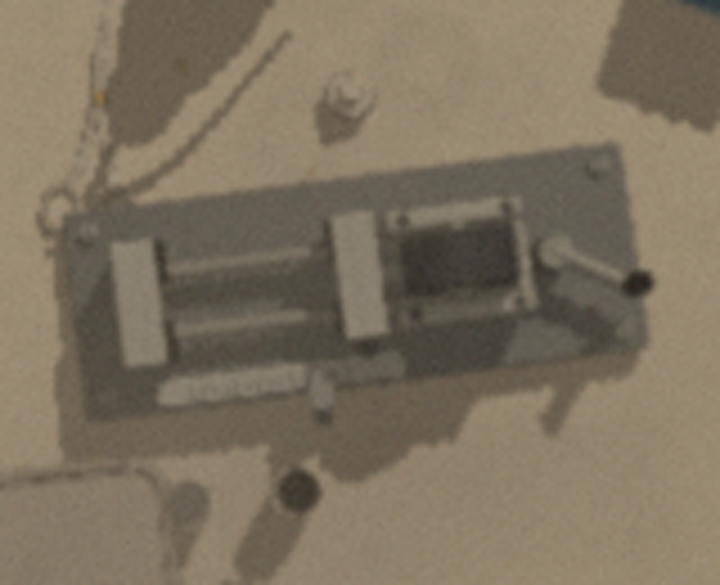

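The top view, enlarged 4.5x, shows these (crop pixels): plate corners (60,222), (615,143), (648,345), (85,418); wheel (460,255); jaw (360,275); rider (320,385); lock pin (638,282). Next I'll fit the clamp frame.

```bash
python3 - <<'E'
from h import *
from scipy.optimize import least_squares
f=np.load('pics/top0.npz'); d=f['d']
c=np.array([[60,222],[615,143],[648,345],[85,418]])/4.5+[240,170]
W=onz('top',c,.012); print('top',W.round(4))
s=np.array([[93,468],[412,55],[605,133],[312,577]])/4.4+[240,150]
W2=onz('scene',s,.012); print('scene',W2.round(4))
loc=np.array([[48,120],[48,-140],[-48,-140],[-48,120]])/1000. 
def fit(W):
    fun=lambda p:((loc@np.array([[np.cos(p[2]),np.sin(p[2])],[-np.sin(p[2]),np.cos(p[2])]])+p[:2])-W[:,:2]).ravel()
    r=least_squares(fun,[.5,0,0]); return r.x,(r.fun*1000).round(1)
for w in (W,W2):print(fit(w))
# world point clouds
for n in('top','scene'):
    f=np.load(f'pics/{n}0.npz'); d=f['d']; vv,uu=np.mgrid[0:420,0:560]; uv=np.c_[uu.ravel(),vv.ravel()]
    C,D=ray(n,uv); P=C+D*d.ravel()[:,None]; np.save(f'pics/{n}0_P.npy',P)
    x=fit(W)[0]; q=(P[:,:2]-x[:2])@np.array([[np.cos(x[2]),-np.sin(x[2])],[np.sin(x[2]),np.cos(x[2])]])
    m=(abs(q[:,0])<.04)&(abs(q[:,1]+.01)<.12)
    for a,b in((-.085,-.03),(.07,.105),(-.03,.02),(-.2,-.1)):
        k=m&(q[:,1]>a)&(q[:,1]<b)&(d.ravel()>0)
        z=P[k,2]; print(n,a,np.percentile(z,[5,50,90,99]).round(4),k.sum())
        k2=k&(P[:,2]>np.percentile(z,99)-.008); print('   top med',(np.median(q[k2],0)*1000).round(1), (q[k2].min(0)*1000).round(1),(q[k2].max(0)*1000).round(1))
E
```

```text
top [[ 0.5082 -0.0414  0.012 ]
 [ 0.5412 -0.2972  0.012 ]
 [ 0.4481 -0.3093  0.012 ]
 [ 0.4184 -0.0525  0.012 ]]
scene [[ 0.5094 -0.0393  0.012 ]
 [ 0.5399 -0.2958  0.012 ]
 [ 0.4484 -0.3057  0.012 ]
 [ 0.4163 -0.0492  0.012 ]]
(array([ 0.47777736, -0.16514556,  0.12226685]), array([ 2.6,  1.2,  1.2, -1.1, -0.9, -0.7, -2.9,  0.6]))
(array([ 0.47730875, -0.16257616,  0.11966825]), array([ 1.2,  1.6,  1.8, -0. , -2. , -1.6, -1. ,  0. ]))
top -0.085 [0.0101 0.0467 0.0693 0.0728] 1066
   top med [  1.1 -55. ] [-11.  -73.8] [ 13.1 -34.8]
top 0.07 [0.0099 0.0273 0.0467 0.0486] 654
   top med [ 2.  86.2] [-26.   74.1] [29.7 97.3]
top -0.03 [0.0099 0.0232 0.0454 0.048 ] 956
   top med [  1.4 -11.2] [-26.6 -29.9] [29.2  0.8]
top -0.2 [0.0091 0.0122 0.0309 0.0493] 570
   top med [ -20.  -128.3] [ -24.1 -129.9] [ -15.4 -126.6]
scene -0.085 [0.0123 0.0482 0.0706 0.0734] 1096
   top med [  1.  -50.5] [-10.9 -73.9] [ 14.2 -35.1]
scene 0.07 [0.0116 0.0309 0.0472 0.0486] 1132
   top med [ 1.1 89.2] [-26.2  73.7] [29.5 99.7]
scene -0.03 [0.0116 0.0292 0.0465 0.0515] 1274
   top med [  1.5 -11.1] [-26.4 -30. ] [30.5  2. ]
scene -0.2 [0.0112 0.0141 0.0386 0.0523] 363
   top med [ -19.3 -127.6] [ -23.1 -129.5] [ -13.4 -124.2]
```

```bash
python3 - <<'E'
from h import *
for n,(a,b,c,d) in(('scene',(205,245,325,365)),('top',(235,275,295,345))):
    A=np.mean([robot.camera(n)[0].astype(float) for _ in range(4)],0)
    np.save(f'pics/{n}_avg.npy',A)
    im=np.clip(A[a:b,c:d,::-1]*1.3,0,255).astype(np.uint8)
    cv2.imwrite(f'pics/{n}_z1.png',cv2.resize(im,None,fx=14,fy=14,interpolation=cv2.INTER_CUBIC))
E
```

```text
(no output)
```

View pics/scene_z1.png

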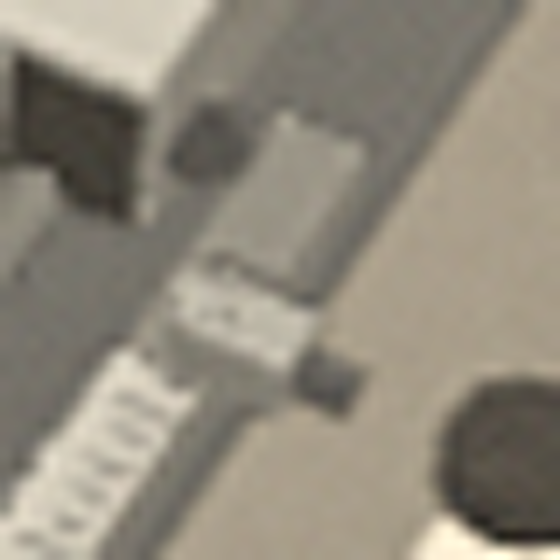

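View pics/top_z1.png

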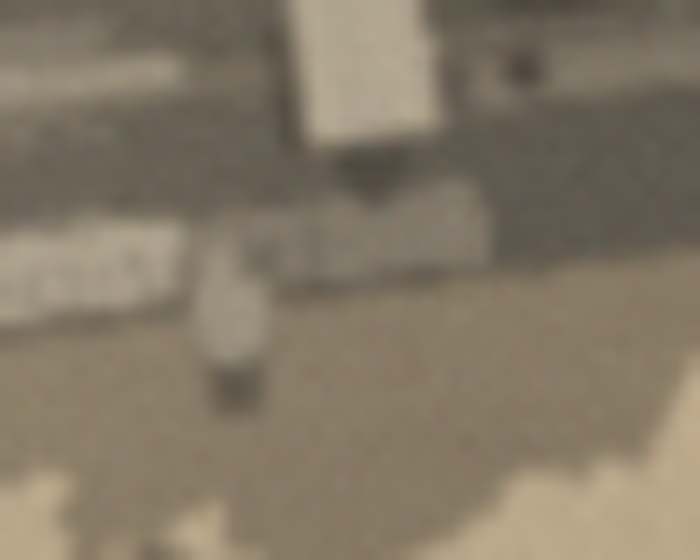

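The top zoom shows the jaw's dark pointer with its tip near (376,200). The rider is at (232,310) and its lighter pointer rises to about (212,220). In the scene zoom the jaw pointer is at (212,145) and the rider top at (245,315). I'll put these into the clamp frame using rectified enlargements at z = 30 mm.

```bash
cat >> h.py <<'E'
O=np.array([.4788,-.164]); TH=.121
def cl2w(q,z):
    q=np.atleast_2d(q)/1000.; c,s=np.cos(TH),np.sin(TH)
    return np.c_[O[0]+c*q[:,0]-s*q[:,1],O[1]+s*q[:,0]+c*q[:,1],np.full(len(q),z/1000.)]
def w2cl(P):
    c,s=np.cos(TH),np.sin(TH); d=np.atleast_2d(P)[:,:2]-O
    return np.c_[c*d[:,0]+s*d[:,1],-s*d[:,0]+c*d[:,1]]*1000
def rect(name,A,z,x0,x1,y0,y1,s,fn):
    # image: right=-y, up=+x (clamp frame), s px per mm
    W=int((y1-y0)*s);H=int((x1-x0)*s); uu,vv=np.meshgrid(np.arange(W),np.arange(H))
    q=np.c_[x1-vv.ravel()/s,y1-uu.ravel()/s]
    p=proj(name,cl2w(q,z)).reshape(H,W,2).astype(np.float32)
    im=cv2.remap(A.astype(np.float32),p[...,0],p[...,1],cv2.INTER_CUBIC)
    im=np.clip((im-40)*1.6,0,255).astype(np.uint8)[:,:,::-1].copy()
    for y in range(int(np.ceil(y0/10)*10),int(y1)+1,10):
        u=int((y1-y)*s); cv2.line(im,(u,0),(u,6),(0,0,255),1); cv2.putText(im,str(y),(u+2,12),0,.4,(0,0,255),1)
    for x in range(int(np.ceil(x0/10)*10),int(x1)+1,10):
        v=int((x1-x)*s); cv2.line(im,(0,v),(6,v),(0,0,255),1); cv2.putText(im,str(x),(8,v),0,.4,(0,0,255),1)
    cv2.imwrite('pics/'+fn+'.png',im)
E
python3 - <<'E'
from h import *
for n in('scene','top'):
    A=np.load(f'pics/{n}_avg.npy'); rect(n,A,30,-65,-15,-30,50,9,f'r_{n}1')
for n in('scene','top'):
    P=np.load(f'pics/{n}0_P.npy');q=w2cl(P)
    k=(q[:,0]>-62)&(q[:,0]<-31)&(q[:,1]>0)&(q[:,1]<30)&(P[:,2]>.02)&(P[:,2]<.07)
    print(n,np.c_[q[k],P[k,2]*1000].round(1)[np.argsort(-q[k][:,0])].tolist())
E
```

```text
scene [[-33.0, 2.6, 20.8], [-33.1, 17.6, 20.6], [-33.1, 10.3, 20.9], [-33.3, 25.3, 20.9], [-33.7, 0.3, 21.4], [-34.0, 23.2, 21.7], [-34.1, 19.5, 20.5], [-34.2, 8.8, 22.6], [-34.2, 16.3, 22.5], [-34.3, 27.2, 20.9], [-34.5, 13.1, 22.0], [-35.0, 17.8, 21.8], [-35.0, 25.1, 21.6], [-35.0, 3.1, 22.5], [-35.2, 10.8, 22.6], [-35.6, 30.0, 22.0], [-35.6, 15.5, 22.5], [-35.7, 11.7, 21.2], [-35.7, 22.9, 22.4], [-35.7, 26.3, 20.8], [-36.0, 15.9, 20.5], [-36.1, 20.0, 22.3], [-36.1, 23.5, 20.6], [-36.4, 9.4, 21.9], [-36.7, 11.1, 29.1], [-36.8, 21.1, 21.2], [-36.9, 14.2, 22.0], [-37.1, 18.0, 20.8], [-37.4, 0.5, 23.9], [-37.5, 15.1, 20.6], [-37.6, 26.5, 22.1], [-37.7, 13.0, 29.0], [-38.0, 23.6, 22.0], [-38.4, 16.9, 20.4], [-38.8, 11.8, 31.1], [-39.2, 22.2, 21.2], [-39.3, 0.1, 21.9], [-39.4, 26.1, 20.2], [-39.6, 16.8, 28.9], [-39.6, 15.9, 22.7], [-39.8, 13.8, 31.1], [-39.8, 27.6, 24.7], [-40.0, 17.2, 26.9], [-40.0, 10.8, 33.3], [-40.0, 20.3, 22.4], [-40.2, 24.3, 21.4], [-40.5, 17.7, 22.5], [-40.7, 12.0, 32.4], [-40.9, 16.1, 31.6], [-40.9, 22.0, 22.1], [-41.1, 15.6, 25.9], [-41.1, 18.7, 21.3], [-41.4, 
[... 3572 characters left out ...]
46.9, 11.1, 28.0], [-47.2, 9.2, 29.5], [-47.4, 7.2, 28.8], [-48.4, 15.4, 29.6], [-48.6, 13.3, 25.5], [-48.9, 11.3, 26.9], [-49.1, 9.3, 26.6], [-49.4, 7.4, 28.3], [-50.4, 15.7, 32.0], [-50.6, 13.6, 27.7], [-50.9, 11.7, 29.2], [-51.2, 9.7, 29.7], [-51.4, 7.7, 27.7], [-52.3, 16.0, 30.5], [-52.6, 14.0, 30.7], [-52.9, 12.0, 29.0], [-53.1, 10.0, 29.7], [-53.4, 8.1, 31.8], [-54.3, 16.3, 31.3], [-54.6, 14.2, 27.6], [-54.8, 12.2, 27.7], [-55.1, 10.2, 27.8], [-55.4, 8.3, 30.2], [-56.5, 14.4, 25.2], [-56.8, 12.4, 26.9], [-57.1, 10.5, 27.9], [-57.3, 8.4, 24.5], [-58.5, 14.7, 26.4], [-58.8, 12.7, 27.6], [-59.1, 10.8, 28.2], [-59.3, 8.7, 25.5], [-60.8, 12.9, 23.9], [-61.0, 10.9, 24.7], [-61.3, 8.9, 25.2]]
```

View pics/r_scene1.png

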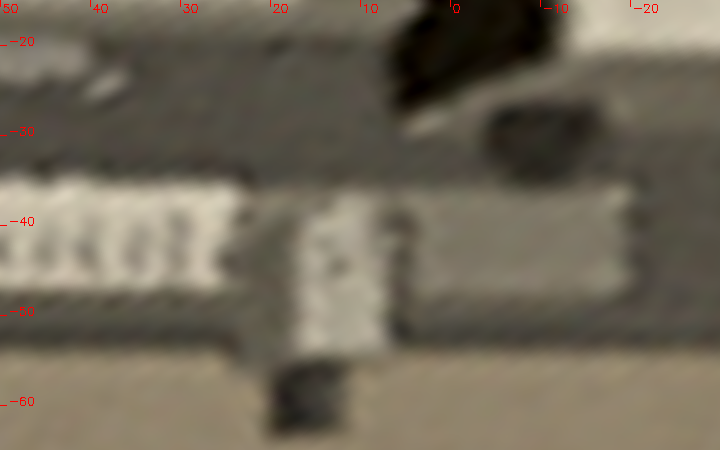

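View pics/r_top1.png

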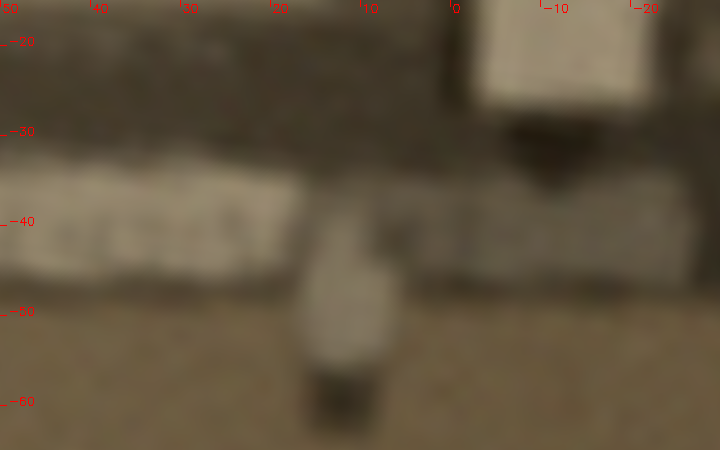

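Both rectified views agree. The jaw tip is at y ≈ -11 and the rider tip at y ≈ 12, so the jaw needs about 23 mm, or about 74 mm of rim roll. Next I'll check obstacle heights along the approach and work out the moves.

```bash
cat >> h.py <<'E'
from scipy.spatial.transform import Rotation as Rn
def Rt(): return Rn.from_euler('xyz',robot.get_state()['ee_rot'])
def rel(target):
    s=robot.get_state(); return Rt().inv().apply(np.array(target)-s['ee_pos'])
def st():
    s=robot.get_state(); p=s['ee_pos']; q=w2cl(p)[0]
    print('t',round(s['time'],2),'clamp xy',q.round(1),'tipz',round(p[2]*1000-25,1),'yaw err deg',round(np.degrees(s['ee_rot'][2]-TH),2),'rpy',s['ee_rot'].round(3),'F clamp',Rn.from_euler('z',-TH).apply(s['wrist_force']).round(2),'gap',round(s['finger_gap'],4))
E
python3 - <<'E'
from h import *
P=np.load('pics/top0_P.npy'); 
for a,b in(((.256,.677),(.52,.2)),((.52,.2),(.486,-.23))):
    a,b=np.array(a),np.array(b)
    for t in np.linspace(0,1,7):
        c=a+(b-a)*t; k=np.hypot(*(P[:,:2]-c).T)<.1
        print(c.round(3),P[k,2].max().round(3) if k.any() else None)
print(rel([.52,.2,.255]), rel(cl2w([[0,-67]],115)[0])); st()
print(cl2w([[0,-67]],115))
E
```

```text
[0.256 0.677] None
[0.3   0.598] 0.026
[0.344 0.518] 0.031
[0.388 0.438] 0.031
[0.432 0.359] 0.081
[0.476 0.28 ] 0.083
[0.52 0.2 ] 0.119
[0.52 0.2 ] 0.119
[0.514 0.128] 0.114
[0.509 0.057] 0.025
[ 0.503 -0.015] 0.049
[ 0.497 -0.087] 0.921
[ 0.492 -0.158] 0.921
[ 0.486 -0.23 ] 0.074
[ 0.41553904  0.0013057  -0.35387289] [ 0.53693315  0.14134895 -0.76822393]
t 0.5 clamp xy [-118.9  862.7] tipz 231.3 yaw err deg -27.66 rpy [-1.571 -0.    -0.362] F clamp [-0.16  0.38 -0.82] gap 0.0856
[[ 0.48688723 -0.23051012  0.115     ]]
```

Call:
apply_moves:
  deltas:
    - {"linear": [0.0415, 0, -0.0354], "grip": 0}
    - {"linear": [0.0415, 0, -0.0354], "grip": 0}
    - {"linear": [0.0415, 0, -0.0354], "grip": 0}
    - {"linear": [0.0415, 0, -0.0354], "grip": 0}
    - {"linear": [0.0415, 0, -0.0354], "grip": 0}
    - {"linear": [0.0415, 0, -0.0354], "grip": 0}
    - {"linear": [0.0415, 0, -0.0354], "grip": 0}
    - {"linear": [0.0415, 0, -0.0354], "grip": 0}
    - {"linear": [0.0415, 0, -0.0354], "grip": 0}
    - {"linear": [0.0415, 0, -0.0354], "grip": 0}
    - {"delta_rot": [0, -9.2, 0], "grip": 0}
  grip_force: 20

```text
$.deltas[0]: bad value
```

```bash
python3 - <<'E'
from h import *
st(); r=rel(cl2w([[0,-67]],150)[0]); print(r, robot.get_state()['ee_pos'])
w=Rn.from_euler('z',-TH).apply(cl2w([[0,-67]],150)[0]-robot.get_state()['ee_pos']);print('in final axes x,y(cl),z',w)
E
```

```text
t 0.5 clamp xy [-118.9  862.7] tipz 231.3 yaw err deg -27.66 rpy [-1.571 -0.    -0.362] F clamp [-0.16  0.38 -0.82] gap 0.0856
[ 0.53693437  0.10634895 -0.76822722] [0.25660189 0.67803795 0.2562579 ]
in final axes x,y(cl),z [ 0.11893534 -0.92970174 -0.1062579 ]
```

Call:
apply_moves:
  deltas:
    - {"delta_rot": [0, 0, 0], "linear": [0.0415, 0, -0.0354], "grip": 0.0}
    - {"delta_rot": [0, 0, 0], "linear": [0.0415, 0, -0.0354], "grip": 0.0}
    - {"delta_rot": [0, 0, 0], "linear": [0.0415, 0, -0.0354], "grip": 0.0}
    - {"delta_rot": [0, 0, 0], "linear": [0.0415, 0, -0.0354], "grip": 0.0}
    - {"delta_rot": [0, 0, 0], "linear": [0.0415, 0, -0.0354], "grip": 0.0}
    - {"delta_rot": [0, 0, 0], "linear": [0.0415, 0, -0.0354], "grip": 0.0}
    - {"delta_rot": [0, 0, 0], "linear": [0.0415, 0, -0.0354], "grip": 0.0}
    - {"delta_rot": [0, 0, 0], "linear": [0.0415, 0, -0.0354], "grip": 0.0}
    - {"delta_rot": [0, 0, 0], "linear": [0.0415, 0, -0.0354], "grip": 0.0}
    - {"delta_rot": [0, 0, 0], "linear": [0.0415, 0, -0.0354], "grip": 0.0}
    - {"delta_rot": [0, -9.2, 0], "linear": [0, 0, 0], "grip": 0.0}
  grip_force: 20

```text
time: 1.88
ee_pos: [0.5222, 0.1942, 0.2567]
ee_rot: [-1.573, -0.003, -0.207]
wrist_force: [-0.5, -0.2, 0.7]
finger_gap: 0.0
```

```bash
python3 - <<'E'
from h import *
st(); r=rel(cl2w([[0,-67]],150)[0]); print(r, robot.get_state()['ee_pos'])
w=Rn.from_euler('z',-TH).apply(cl2w([[0,-67]],150)[0]-robot.get_state()['ee_pos']);print('in final axes x,y(cl),z',w)
E
```

```text
t 1.88 clamp xy [ 86.3 350.4] tipz 231.7 yaw err deg -18.77 rpy [-1.573 -0.003 -0.207] F clamp [-0.52 -0.17  0.68] gap 0.0
[ 0.05229175  0.1077657  -0.42272688] [0.52217512 0.19424158 0.2567082 ]
in final axes x,y(cl),z [-0.08629951 -0.41738668 -0.1067082 ]
```

Call:
apply_moves:
  deltas:
    - {"delta_rot": [0, -9.25, 0], "linear": [0, 0, 0], "grip": 0.0}
    - {"delta_rot": [0, -9.25, 0], "linear": [0, 0, 0], "grip": 0.0}
    - {"delta_rot": [0, 0, 0], "linear": [-0.0108, 0.0133, -0.0522], "grip": 0.0}
    - {"delta_rot": [0, 0, 0], "linear": [-0.0108, 0.0133, -0.0522], "grip": 0.0}
    - {"delta_rot": [0, 0, 0], "linear": [-0.0108, 0.0133, -0.0522], "grip": 0.0}
    - {"delta_rot": [0, 0, 0], "linear": [-0.0108, 0.0133, -0.0522], "grip": 0.0}
    - {"delta_rot": [0, 0, 0], "linear": [-0.0108, 0.0133, -0.0522], "grip": 0.0}
    - {"delta_rot": [0, 0, 0], "linear": [-0.0108, 0.0133, -0.0522], "grip": 0.0}
    - {"delta_rot": [0, 0, 0], "linear": [-0.0108, 0.0133, -0.0522], "grip": 0.0}
    - {"delta_rot": [0, 0, 0], "linear": [-0.0108, 0.0133, -0.0522], "grip": 0.0}
    - {"delta_rot": [0, 0, 0], "linear": [0, 0, 0], "grip": 0.0}
    - {"delta_rot": [0, 0, 0], "linear": [0, 0, 0], "grip": 0.0}

```text
time: 3.38
ee_pos: [0.4846, -0.2246, 0.15]
ee_rot: [-1.57, -0.0, 0.121]
wrist_force: [0.1, 1.1, 0.4]
finger_gap: 0.0002
```

```bash
python3 - <<'E'
from h import *
st(); snap('scene','s2');snap('top','t2')
P=[];
a=cv2.imread('pics/s2.png')[100:250,250:410];b=cv2.imread('pics/t2.png')[170:320,260:420]
cv2.imwrite('pics/c2.png',cv2.resize(np.hstack([a,b]),None,fx=2.5,fy=2.5,interpolation=cv2.INTER_CUBIC))
st()
E
```

```text
t 3.38 clamp xy [ -1.6 -60.9] tipz 125.0 yaw err deg 0.02 rpy [-1.57  -0.     0.121] F clamp [0.25 1.07 0.44] gap 0.0002
t 3.48 clamp xy [ -0.9 -59.5] tipz 125.2 yaw err deg 0.2 rpy [-1.57e+00 -1.00e-03  1.24e-01] F clamp [ 0.47 -0.56 -0.47] gap -0.0002
```

View pics/c2.png

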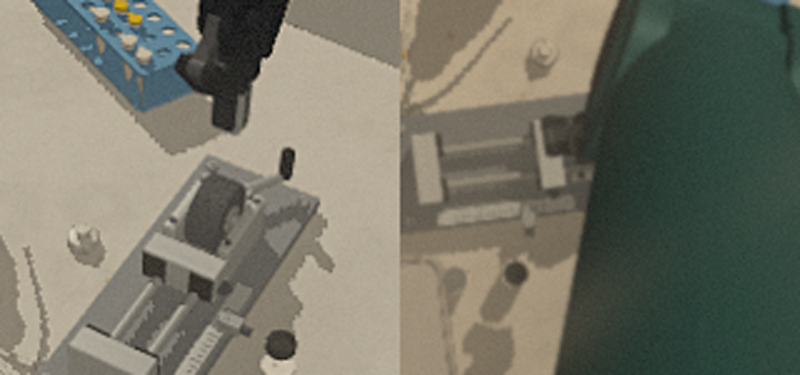

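Seen from the scene camera, the fingertip is just behind and above the wheel, and the pointers stay visible while the arm works. Now I'll come down to just above the wheel.

Call:
apply_moves:
  deltas:
    - {"delta_rot": [0, 0, 0], "linear": [0.0005, 0.016, -0.0025], "grip": 0.0}
    - {"delta_rot": [0, 0, 0], "linear": [0.0005, 0.016, -0.0025], "grip": 0.0}
    - {"delta_rot": [0, 0, 0], "linear": [0, 0.016, -0.002], "grip": 0.0}
    - {"delta_rot": [0, 0, 0], "linear": [0, 0, 0], "grip": 0.0}
    - {"delta_rot": [0, 0, 0], "linear": [0, 0, 0], "grip": 0.0}

```text
time: 4.1
ee_pos: [0.4862, -0.2317, 0.1016]
ee_rot: [-1.571, 0.0, 0.122]
wrist_force: [0.6, 0.1, -0.2]
finger_gap: -0.0002
```

```bash
python3 - <<'E'
from h import *
st(); 
for i in range(3): p,d=snap('scene',f's3_{i}'); st()
a=cv2.imread('pics/s3_2.png')[130:230,280:400]
cv2.imwrite('pics/c3.png',cv2.resize(a,None,fx=6,fy=6,interpolation=cv2.INTER_CUBIC))
E
```

```text
t 4.1 clamp xy [ -0.8 -68.1] tipz 76.6 yaw err deg 0.04 rpy [-1.571  0.     0.122] F clamp [ 0.65 -0.   -0.23] gap -0.0002
t 4.15 clamp xy [ -0.6 -68.2] tipz 77.0 yaw err deg 0.04 rpy [-1.571 -0.     0.122] F clamp [-1.07 -0.33 -0.19] gap 0.0002
t 4.2 clamp xy [ -0.5 -68.3] tipz 77.2 yaw err deg 0.03 rpy [-1.571e+00 -1.000e-03  1.220e-01] F clamp [ 0.02 -0.11  0.44] gap -0.0
t 4.25 clamp xy [ -0.4 -68.3] tipz 77.4 yaw err deg 0.04 rpy [-1.571e+00 -1.000e-03  1.220e-01] F clamp [ 0.36 -0.71  0.17] gap -0.0001
```

View pics/c3.png

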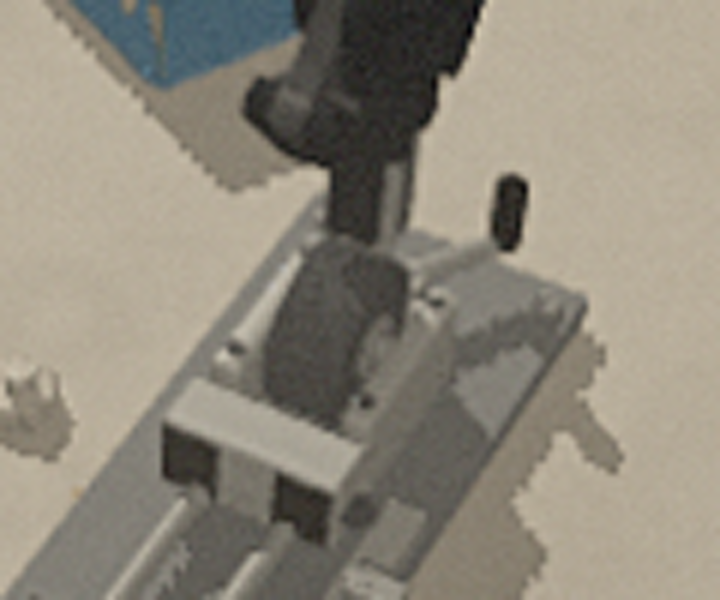

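Call:
apply_moves:
  deltas:
    - {"delta_rot": [0, 0, 0], "linear": [0, 0.003, 0], "grip": 0.0}
    - {"delta_rot": [0, 0, 0], "linear": [0, 0.003, 0], "grip": 0.0}
    - {"delta_rot": [0, 0, 0], "linear": [0, 0.002, 0], "grip": 0.0}
    - {"delta_rot": [0, 0, 0], "linear": [0, 0, 0], "grip": 0.0}
    - {"delta_rot": [0, 0, 0], "linear": [0, 0, 0], "grip": 0.0}
    - {"delta_rot": [0, 0, 0], "linear": [0, 0, 0], "grip": 0.0}

```text
time: 5.0
ee_pos: [0.4864, -0.2318, 0.0943]
ee_rot: [-1.571, -0.0, 0.122]
wrist_force: [-0.2, 0.3, 5.1]
finger_gap: -0.0
```

```bash
python3 - <<'E'
from h import *
st(); 
for i in range(3): robot.camera('scene'); st()
E
```

```text
t 5.0 clamp xy [ -0.6 -68.2] tipz 69.3 yaw err deg 0.04 rpy [-1.571 -0.     0.122] F clamp [-0.16  0.31  5.06] gap -0.0
t 5.05 clamp xy [ -0.6 -68.2] tipz 69.3 yaw err deg 0.04 rpy [-1.571 -0.     0.122] F clamp [-1.    0.3   5.42] gap 0.0
t 5.1 clamp xy [ -0.6 -68.2] tipz 69.3 yaw err deg 0.04 rpy [-1.571 -0.     0.122] F clamp [-0.36  0.44  4.78] gap -0.0003
t 5.15 clamp xy [ -0.5 -68.2] tipz 69.4 yaw err deg 0.04 rpy [-1.571e+00 -1.000e-03  1.220e-01] F clamp [-0.64  1.32  4.99] gap 0.0003
```

A press of 5 N fits about 2 mm of sink. First stroke.

Call:
apply_moves:
  deltas:
    - {"delta_rot": [0, 0, 0], "linear": [0, 0, 0.004], "grip": 0.0}
    - {"delta_rot": [0, 0, 0], "linear": [0, 0, 0.004], "grip": 0.0}
    - {"delta_rot": [0, 0, 0], "linear": [0, 0, 0.004], "grip": 0.0}
    - {"delta_rot": [0, 0, 0], "linear": [0, 0, 0.004], "grip": 0.0}
    - {"delta_rot": [0, 0, 0], "linear": [0, 0, 0.004], "grip": 0.0}
    - {"delta_rot": [0, 0, 0], "linear": [0, 0, 0.004], "grip": 0.0}
    - {"delta_rot": [0, 0, 0], "linear": [0, 0, 0], "grip": 0.0}
    - {"delta_rot": [0, 0, 0], "linear": [0, 0, 0], "grip": 0.0}

```text
time: 6.15
ee_pos: [0.4836, -0.2077, 0.0942]
ee_rot: [-1.571, -0.0, 0.122]
wrist_force: [-0.5, 0.5, 4.4]
finger_gap: 0.0001
```

```bash
cat >> h.py <<'E'
def look(tag,n=3):
    A=np.mean([robot.camera('scene')[0].astype(float) for _ in range(n)],0)
    np.save(f'pics/{tag}.npy',A); rect('scene',A,30,-65,-15,-30,50,9,tag); return A
E
python3 - <<'E'
from h import *
st(); look('l1'); st()
E
```

```text
t 6.15 clamp xy [ -0.5 -43.9] tipz 69.2 yaw err deg 0.05 rpy [-1.571 -0.     0.122] F clamp [-0.47  0.58  4.4 ] gap 0.0001
t 6.3 clamp xy [ -0.5 -43.9] tipz 69.0 yaw err deg 0.05 rpy [-1.571 -0.     0.122] F clamp [-0.4   1.78  4.36] gap 0.0003
```

View pics/l1.png

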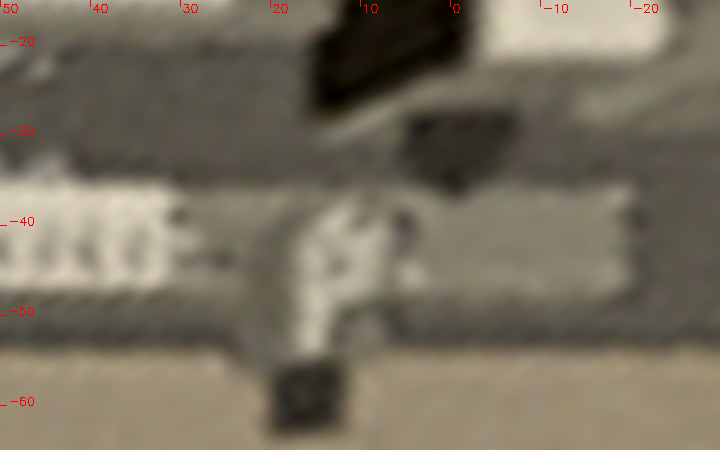

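The jaw tip moved from about -11 to about -1 as seen. About 1.8 mm of that is the bed's sink, so it really moved about 7.4 mm as expected, and the rider hasn't moved. Second stroke.

Call:
apply_moves:
  deltas:
    - {"delta_rot": [0, 0, 0], "linear": [0, -0.008, 0], "grip": 0.0}
    - {"delta_rot": [0, 0, 0], "linear": [0, 0, 0], "grip": 0.0}
    - {"delta_rot": [0, 0, 0], "linear": [0, 0, -0.012], "grip": 0.0}
    - {"delta_rot": [0, 0, 0], "linear": [0, 0, -0.012], "grip": 0.0}
    - {"delta_rot": [0, 0, 0], "linear": [0, 0, 0], "grip": 0.0}
    - {"delta_rot": [0, 0, 0], "linear": [0, 0.004, 0], "grip": 0.0}
    - {"delta_rot": [0, 0, 0], "linear": [0, 0.004, 0], "grip": 0.0}
    - {"delta_rot": [0, 0, 0], "linear": [0, 0, 0], "grip": 0.0}
    - {"delta_rot": [0, 0, 0], "linear": [0, 0, 0], "grip": 0.0}

```text
time: 7.42
ee_pos: [0.4863, -0.2317, 0.0942]
ee_rot: [-1.571, 0.0, 0.122]
wrist_force: [-0.5, 0.0, 6.1]
finger_gap: 0.0002
```

Call:
apply_moves:
  deltas:
    - {"delta_rot": [0, 0, 0], "linear": [0, 0, 0.004], "grip": 0.0}
    - {"delta_rot": [0, 0, 0], "linear": [0, 0, 0.004], "grip": 0.0}
    - {"delta_rot": [0, 0, 0], "linear": [0, 0, 0.004], "grip": 0.0}
    - {"delta_rot": [0, 0, 0], "linear": [0, 0, 0.004], "grip": 0.0}
    - {"delta_rot": [0, 0, 0], "linear": [0, 0, 0.004], "grip": 0.0}
    - {"delta_rot": [0, 0, 0], "linear": [0, 0, 0.004], "grip": 0.0}
    - {"delta_rot": [0, 0, 0], "linear": [0, 0, 0], "grip": 0.0}
    - {"delta_rot": [0, 0, 0], "linear": [0, 0, 0], "grip": 0.0}

```text
time: 8.43
ee_pos: [0.4833, -0.2071, 0.094]
ee_rot: [-1.57, 0.0, 0.123]
wrist_force: [-0.6, 2.4, 5.1]
finger_gap: -0.0001
```

Call:
apply_moves:
  deltas:
    - {"delta_rot": [0, 0, 0], "linear": [0, -0.008, 0], "grip": 0.0}
    - {"delta_rot": [0, 0, 0], "linear": [0, 0, 0], "grip": 0.0}
    - {"delta_rot": [0, 0, 0], "linear": [0, 0, -0.012], "grip": 0.0}
    - {"delta_rot": [0, 0, 0], "linear": [0, 0, -0.012], "grip": 0.0}
    - {"delta_rot": [0, 0, 0], "linear": [0, 0, 0], "grip": 0.0}

```text
time: 9.05
ee_pos: [0.4863, -0.2339, 0.1018]
ee_rot: [-1.572, -0.0, 0.119]
wrist_force: [-0.4, 0.2, 0.3]
finger_gap: 0.0001
```

```bash
python3 - <<'E'
from h import *
st(); look('l2',4); st()
E
```

```text
t 9.05 clamp xy [ -1.  -70.3] tipz 76.8 yaw err deg -0.13 rpy [-1.572 -0.     0.119] F clamp [-0.41  0.2   0.29] gap 0.0001
t 9.25 clamp xy [ -0.9 -67.8] tipz 76.8 yaw err deg 0.05 rpy [-1.57   0.     0.122] F clamp [ 0.19  0.88 -1.26] gap 0.0003
```

View pics/l2.png

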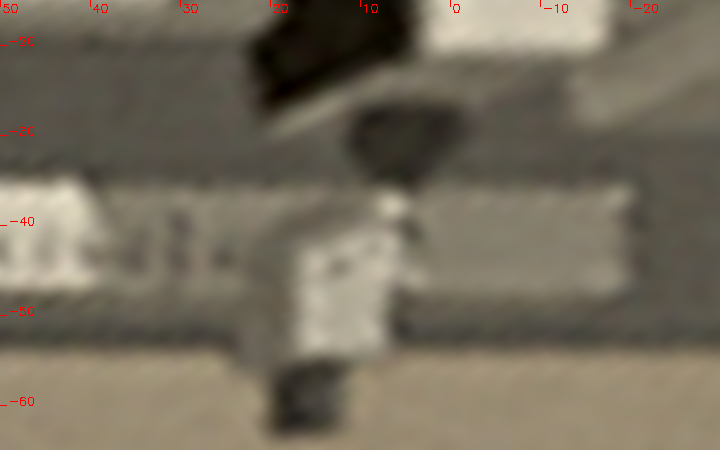

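The jaw tip now stands at about y = 5 (pixel (403,185)) and the rider hasn't moved (17 to 7). I'll make a shorter third stroke of 22 mm, then measure closely.

Call:
apply_moves:
  deltas:
    - {"delta_rot": [0, 0, 0], "linear": [0, 0.004, 0], "grip": 0.0}
    - {"delta_rot": [0, 0, 0], "linear": [0, 0.004, 0], "grip": 0.0}
    - {"delta_rot": [0, 0, 0], "linear": [0, 0, 0], "grip": 0.0}
    - {"delta_rot": [0, 0, 0], "linear": [0, 0, 0], "grip": 0.0}
    - {"delta_rot": [0, 0, 0], "linear": [0, 0, 0.004], "grip": 0.0}
    - {"delta_rot": [0, 0, 0], "linear": [0, 0, 0.004], "grip": 0.0}
    - {"delta_rot": [0, 0, 0], "linear": [0, 0, 0.004], "grip": 0.0}
    - {"delta_rot": [0, 0, 0], "linear": [0, 0, 0.004], "grip": 0.0}
    - {"delta_rot": [0, 0, 0], "linear": [0, 0, 0.004], "grip": 0.0}
    - {"delta_rot": [0, 0, 0], "linear": [0, 0, 0.002], "grip": 0.0}
    - {"delta_rot": [0, 0, 0], "linear": [0, 0, 0], "grip": 0.0}
    - {"delta_rot": [0, 0, 0], "linear": [0, 0, 0], "grip": 0.0}

```text
time: 10.75
ee_pos: [0.4838, -0.2098, 0.0943]
ee_rot: [-1.571, -0.001, 0.122]
wrist_force: [-1.0, 0.5, 4.7]
finger_gap: 0.0002
```

```bash
python3 - <<'E'
from h import *
st()
E
```

```text
t 10.75 clamp xy [ -0.5 -46. ] tipz 69.3 yaw err deg 0.06 rpy [-1.571e+00 -1.000e-03  1.220e-01] F clamp [-0.98  0.6   4.73] gap 0.0002
```

Call:
apply_moves:
  deltas:
    - {"delta_rot": [0, 0, 0], "linear": [0, -0.012, 0], "grip": 0.0}
    - {"delta_rot": [0, 0, 0], "linear": [0, 0, 0], "grip": 0.0}
    - {"delta_rot": [0, 0, 0], "linear": [0, -0.02, -0.03], "grip": 0.0}
    - {"delta_rot": [0, 0, 0], "linear": [0, -0.02, -0.04], "grip": 0.0}
    - {"delta_rot": [0, 0, 0], "linear": [0, 0, -0.05], "grip": 0.0}
    - {"delta_rot": [0, 0, 0], "linear": [0, 0, -0.05], "grip": 0.0}
    - {"delta_rot": [0, 0, 0], "linear": [0, 0, 0], "grip": 0.0}
    - {"delta_rot": [0, 0, 0], "linear": [0, 0, 0], "grip": 0.0}

```text
time: 11.75
ee_pos: [0.5037, -0.3778, 0.1454]
ee_rot: [-1.569, 0.001, 0.122]
wrist_force: [0.2, 0.8, -0.6]
finger_gap: 0.0004
```

```bash
python3 - <<'E'
from h import *
st(); look('l3',6)
A=np.mean([robot.camera('top')[0].astype(float) for _ in range(6)],0); np.save('pics/t3.npy',A); rect('top',A,30,-65,-15,-30,50,9,'t3'); st()
E
```

```text
t 11.75 clamp xy [  -1.1 -215.2] tipz 120.4 yaw err deg 0.03 rpy [-1.569e+00  1.000e-03  1.220e-01] F clamp [ 0.32  0.81 -0.56] gap 0.0004
t 12.35 clamp xy [  -0.6 -216. ] tipz 121.0 yaw err deg 0.05 rpy [-1.571 -0.     0.122] F clamp [0.34 0.27 0.08] gap 0.0003
```

View pics/l3.png

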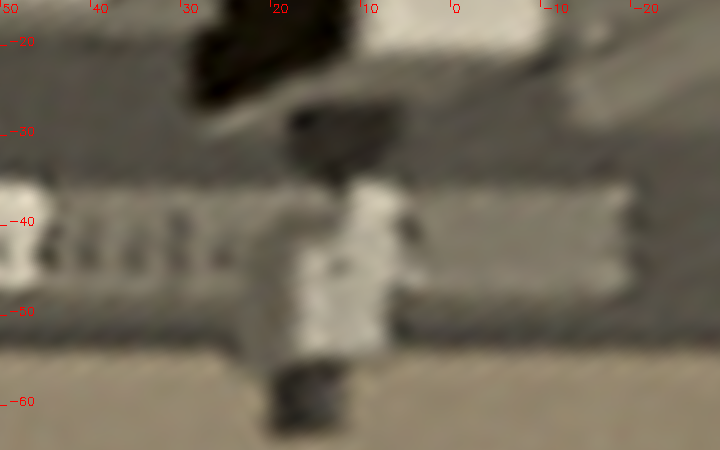

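View pics/t3.png

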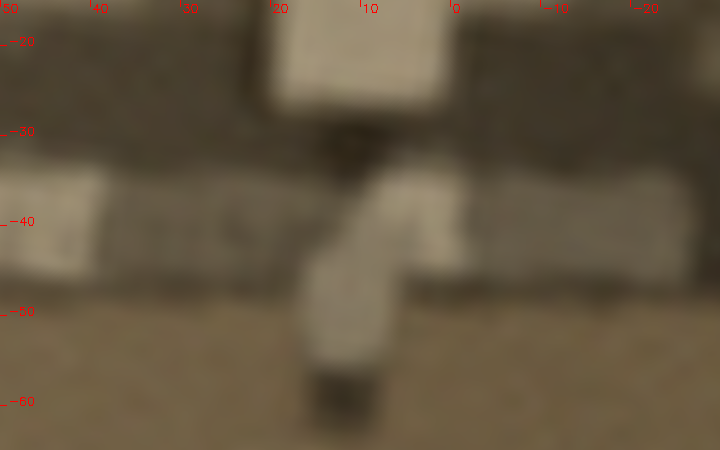

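Jaw tip and rider now look within about 1 mm of each other: the scene view shows tip 12.3 against block centre 12.2, the top view about 10.5 against 11.3. I'll get subpixel edges.

```bash
cat >> h.py <<'E'
from scipy.ndimage import gaussian_filter1d
def prof(name,A,z,xs,y0,y1,ch=None):
    ys=np.arange(y0,y1,.1); g=A.mean(2).astype(np.float32)
    R=[]
    for x in xs:
        p=proj(name,cl2w(np.c_[np.full(len(ys),x),ys],z)).astype(np.float32)
        R.append(cv2.remap(g,p[:,:1],p[:,1:],cv2.INTER_CUBIC)[:,0])
    return ys,np.array(R)
def edges(ys,pr,sig=6):
    g=gaussian_filter1d(pr,sig,order=1)*10; 
    from scipy.signal import find_peaks
    o=[]
    for s in(1,-1):
        k,_=find_peaks(s*g,height=1.5)
        o+=[(round(ys[i],1),round(g[i],1)) for i in k]
    return sorted(o)
E
python3 - <<'E'
from h import *
for n in('top','scene'):
    P=np.load(f'pics/{n}0_P.npy');q=w2cl(P); k=(q[:,0]>-53)&(q[:,0]<-43)&(q[:,1]>8.5)&(q[:,1]<15)&(P[:,2]>.026)
    print(n,'block z',np.median(P[k,2]).round(4),P[k,2].mean().round(4),k.sum())
    k=(q[:,0]>-24)&(q[:,0]<24)&(q[:,1]>-19)&(q[:,1]<-3)&(P[:,2]>.04); print('jaw z',P[k,2].mean().round(4))
for n,f0,f3 in(('top','top_avg','t3'),('scene','scene_avg','l3')):
  for lab,f in(('init',f0),('now',f3)):
    A=np.load(f'pics/{f}.npy')
    j=-11 if lab=='init' else 11
    ys,R=prof(n,A,45,np.arange(-22,22,1),j-20,j+20); print(n,lab,'jaw45',edges(ys,R.mean(0)))
    ys,R=prof(n,A,31,np.arange(-53,-46,1),0,30); print('  block31',edges(ys,R.mean(0)))
    for x in(-29,-30,-31,-32,-33,-34,-35):
        ys,R=prof(n,A,30,[x-.5,x,x+.5],j-12,j+12); print('  jawptr x',x,edges(ys,R.mean(0)))
    for x in(-37,-38,-39,-40,-41,-42,-43,-44):
        ys,R=prof(n,A,30,[x-.5,x,x+.5],0,26); print('  riderptr x',x,edges(ys,R.mean(0)))
E
```

```text
top block z 0.0293 0.0294 16
jaw z 0.0446
scene block z 0.0305 0.0307 17
jaw z 0.0459
top init jaw45 [(np.float64(-30.1), np.float32(3.2)), (np.float64(-26.2), np.float32(-1.7)), (np.float64(-21.2), np.float32(13.2)), (np.float64(-2.3), np.float32(-15.1)), (np.float64(2.0), np.float32(3.0))]
  block31 [(np.float64(6.6), np.float32(5.9)), (np.float64(16.1), np.float32(-5.3))]
  jawptr x -29 [(np.float64(-20.9), np.float32(2.1)), (np.float64(-16.9), np.float32(-3.3)), (np.float64(-6.4), np.float32(4.3))]
  jawptr x -30 [(np.float64(-16.6), np.float32(-3.6)), (np.float64(-6.4), np.float32(4.6))]
  jawptr x -31 [(np.float64(-16.5), np.float32(-3.5)), (np.float64(-6.8), np.float32(3.6))]
  jawptr x -32 [(np.float64(-16.7), np.float32(-2.5)), (np.float64(-6.9), np.float32(3.4))]
  jawptr x -33 [(np.float64(-16.7), np.float32(-2.2)), (np.float64(-15.0), np.float32(-2.6)), (np.float64(-7.1), np.float32(4.0))]
  jawptr x -34 [(np.float64(-19.0), np.float32(-1.7)), (np.float64(-16.4), np.float32(-2.3)), (np.float64(-14.9), np.float32(-2.7)), (np.float64(-8.4), np.float32(4.6))]
  jawptr x -35 
[... 11194 characters left out ...]
.7), np.float32(-6.8)), (np.float64(5.8), np.float32(20.4)), (np.float64(12.2), np.float32(-9.3)), (np.float64(17.0), np.float32(-7.2)), (np.float64(21.8), np.float32(4.5)), (np.float64(24.0), np.float32(-2.4))]
  riderptr x -43 [(np.float64(1.9), np.float32(-2.8)), (np.float64(5.8), np.float32(15.0)), (np.float64(11.5), np.float32(-6.2)), (np.float64(16.7), np.float32(-13.1)), (np.float64(22.1), np.float32(3.9)), (np.float64(24.2), np.float32(-5.0))]
  riderptr x -44 [(np.float64(5.8), np.float32(10.9)), (np.float64(11.0), np.float32(-9.4)), (np.float64(13.7), np.float32(10.3)), (np.float64(16.8), np.float32(-17.0)), (np.float64(22.2), np.float32(3.1)), (np.float64(24.3), np.float32(-4.3))]
```

Estimates of what remains: 0.8–0.95 mm from the top view, 0.4 mm from the scene view. I'll check for yaw bias using the slope of the jaw edges, offline.

```bash
python3 - <<'E'
from h import *
for n,f0,f3 in(('top','top_avg','t3'),('scene','scene_avg','l3')):
  for lab,f in(('init',f0),('now',f3)):
    A=np.load(f'pics/{f}.npy'); j=-11 if lab=='init' else 11
    xs=np.arange(-22,23,4); c=[];ed=[]
    for x in xs:
        ys,R=prof(n,A,45,[x-1,x,x+1],j-16,j+16); g=gaussian_filter1d(R.mean(0),6,order=1)
        lo=ys[np.argmax(np.where(ys<j,g,-9))]; hi=ys[np.argmin(np.where(ys>j,g,9))]; ed.append((lo,hi))
    ed=np.array(ed); print(n,lab,[ (np.polyfit(xs,ed[:,i],1)).round(4) for i in(0,1)],np.polyval(np.polyfit(xs,ed.mean(1),1),[0,-36,-50]).round(2))
    for x in (-46,-48,-50,-52):
        o=[]
        for z in(29.75,31):
            ys,R=prof(n,A,z,[x-1,x,x+1],0,26); g=gaussian_filter1d(R.mean(0),6,order=1)
            o.append((ys[np.argmax(np.where(ys<12,g,-9))],ys[np.argmin(np.where(ys>12,g,9))]))
        print('  ',x,np.round(o,1).tolist())
E
```

```text
top init [array([-1.29000e-02, -2.12167e+01]), array([-0.0059, -2.3   ])] [-11.76 -11.42 -11.29]
   -46 [[6.1, 16.1], [6.2, 16.1]]
   -48 [[5.9, 16.4], [6.0, 16.5]]
   -50 [[6.5, 16.1], [6.6, 16.1]]
   -52 [[7.1, 15.8], [7.1, 15.9]]
top now [array([-0.0015,  1.0083]), array([-4.90e-03,  1.97e+01])] [10.35 10.47 10.51]
   -46 [[6.0, 16.2], [6.1, 16.2]]
   -48 [[6.0, 16.5], [6.0, 16.5]]
   -50 [[6.5, 16.1], [6.6, 16.1]]
   -52 [[6.9, 15.5], [6.9, 15.5]]
scene init [array([-1.80000e-03, -2.05917e+01]), array([-0.0028, -0.7333])] [-10.66 -10.58 -10.55]
   -46 [[7.0, 16.8], [8.0, 17.7]]
   -48 [[7.0, 16.7], [8.0, 17.7]]
   -50 [[7.1, 16.6], [8.1, 17.5]]
   -52 [[6.9, 16.8], [8.0, 17.7]]
scene now [array([-0.0221,  1.175 ]), array([-5.40000e-03,  2.13667e+01])] [11.27 11.77 11.96]
   -46 [[6.6, 16.8], [7.5, 17.7]]
   -48 [[6.9, 16.7], [7.9, 17.6]]
   -50 [[7.0, 16.5], [8.0, 17.5]]
   -52 [[6.9, 16.6], [8.0, 17.5]]
```

Both views agree on roughly 0.6 mm remaining, so I'll roll about 2 mm more.

Call:
apply_moves:
  deltas:
    - {"delta_rot": [0, 0, 0], "linear": [0, 0, 0.04], "grip": 0.0}
    - {"delta_rot": [0, 0, 0], "linear": [0, 0, 0.045], "grip": 0.0}
    - {"delta_rot": [0, 0, 0], "linear": [0, 0, 0.045], "grip": 0.0}
    - {"delta_rot": [0, 0, 0], "linear": [0, 0.02, 0.028], "grip": 0.0}
    - {"delta_rot": [0, 0, 0], "linear": [0, 0.02, 0], "grip": 0.0}
    - {"delta_rot": [0, 0, 0], "linear": [0, 0.004, 0], "grip": 0.0}
    - {"delta_rot": [0, 0, 0], "linear": [0, 0, 0], "grip": 0.0}
    - {"delta_rot": [0, 0, 0], "linear": [0, 0, 0], "grip": 0.0}

```text
time: 13.35
ee_pos: [0.4855, -0.2227, 0.1025]
ee_rot: [-1.572, -0.001, 0.121]
wrist_force: [-0.0, 0.3, -0.2]
finger_gap: 0.0
```

```bash
python3 - <<'E'
from h import *
st()
E
```

```text
t 13.35 clamp xy [ -0.4 -59. ] tipz 77.5 yaw err deg -0.02 rpy [-1.572e+00 -1.000e-03  1.210e-01] F clamp [ 0.03  0.35 -0.16] gap 0.0
```

Call:
apply_moves:
  deltas:
    - {"delta_rot": [0, 0, 0], "linear": [0, 0.004, 0], "grip": 0.0}
    - {"delta_rot": [0, 0, 0], "linear": [0, 0.004, 0], "grip": 0.0}
    - {"delta_rot": [0, 0, 0], "linear": [0, 0, 0], "grip": 0.0}
    - {"delta_rot": [0, 0, 0], "linear": [0, 0, 0], "grip": 0.0}
    - {"delta_rot": [0, 0, 0], "linear": [0, 0, 0.001], "grip": 0.0}
    - {"delta_rot": [0, 0, 0], "linear": [0, 0, 0.001], "grip": 0.0}
    - {"delta_rot": [0, 0, 0], "linear": [0, 0, 0], "grip": 0.0}
    - {"delta_rot": [0, 0, 0], "linear": [0, 0, 0], "grip": 0.0}

```text
time: 14.35
ee_pos: [0.4853, -0.2206, 0.0945]
ee_rot: [-1.572, -0.001, 0.121]
wrist_force: [0.2, -0.3, 6.4]
finger_gap: 0.0001
```

```bash
python3 - <<'E'
from h import *
st()
E
```

```text
t 14.35 clamp xy [ -0.4 -57. ] tipz 69.5 yaw err deg 0.0 rpy [-1.572e+00 -1.000e-03  1.210e-01] F clamp [ 0.17 -0.28  6.36] gap 0.0001
```

Call:
apply_moves:
  deltas:
    - {"delta_rot": [0, 0, 0], "linear": [0, -0.012, 0], "grip": 0.0}
    - {"delta_rot": [0, 0, 0], "linear": [0, 0, 0], "grip": 0.0}
    - {"delta_rot": [0, 0, 0], "linear": [0, -0.02, -0.03], "grip": 0.0}
    - {"delta_rot": [0, 0, 0], "linear": [0, -0.02, -0.04], "grip": 0.0}
    - {"delta_rot": [0, 0, 0], "linear": [0, 0, -0.045], "grip": 0.0}
    - {"delta_rot": [0, 0, 0], "linear": [0, 0, -0.045], "grip": 0.0}
    - {"delta_rot": [0, 0, 0], "linear": [0, 0, 0], "grip": 0.0}
    - {"delta_rot": [0, 0, 0], "linear": [0, 0, 0], "grip": 0.0}

```text
time: 15.35
ee_pos: [0.5038, -0.3777, 0.1454]
ee_rot: [-1.569, 0.001, 0.122]
wrist_force: [0.5, 0.8, 0.3]
finger_gap: 0.0001
```

```bash
cat > m.py <<'E'
from h import *
import sys
tag=sys.argv[1]
st(); look('l'+tag,6)
A=np.mean([robot.camera('top')[0].astype(float) for _ in range(6)],0); np.save(f'pics/t{tag}.npy',A); rect('top',A,30,-65,-15,-30,50,9,'t'+tag)
for n,f in(('top','t'+tag),('scene','l'+tag)):
    A=np.load(f'pics/{f}.npy'); j=11
    xs=np.arange(-22,23,4); ed=[]
    for x in xs:
        ys,R=prof(n,A,45,[x-1,x,x+1],j-16,j+16); g=gaussian_filter1d(R.mean(0),6,order=1)
        ed.append((ys[np.argmax(np.where(ys<j,g,-9))],ys[np.argmin(np.where(ys>j,g,9))]))
    ed=np.array(ed); print(n,'jaw med edges',np.median(ed,0),'mean',ed.mean(0).round(2), 'centre',np.median(ed.mean(1)).round(2))
    o=[]
    for x in (-46,-48,-50,-52):
            ys,R=prof(n,A,29.75,[x-1,x,x+1],0,26); g=gaussian_filter1d(R.mean(0),6,order=1)
            o.append((ys[np.argmax(np.where(ys<12,g,-9))],ys[np.argmin(np.where(ys>12,g,9))]))
    print('  block',np.mean(o,0).round(2),np.mean(o).round(2))
E
python3 m.py 4
```

```text
t 15.35 clamp xy [  -1.  -215.2] tipz 120.4 yaw err deg 0.04 rpy [-1.569e+00  1.000e-03  1.220e-01] F clamp [0.56 0.77 0.35] gap 0.0001
top jaw med edges [ 1.45 20.2 ] mean [ 1.5  20.22] centre 10.85
  block [ 6.43 16.08] 11.25
scene jaw med edges [ 2.05 22.15] mean [ 1.62 21.91] centre 12.1
  block [ 6.83 16.65] 11.74
```

View pics/t4.png

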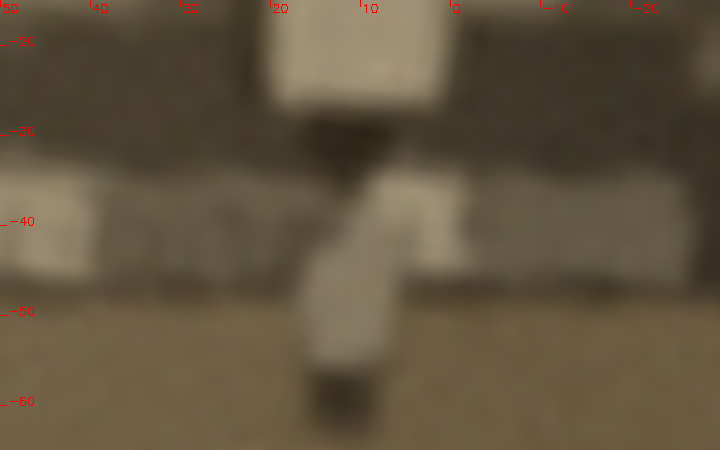

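View pics/l4.png

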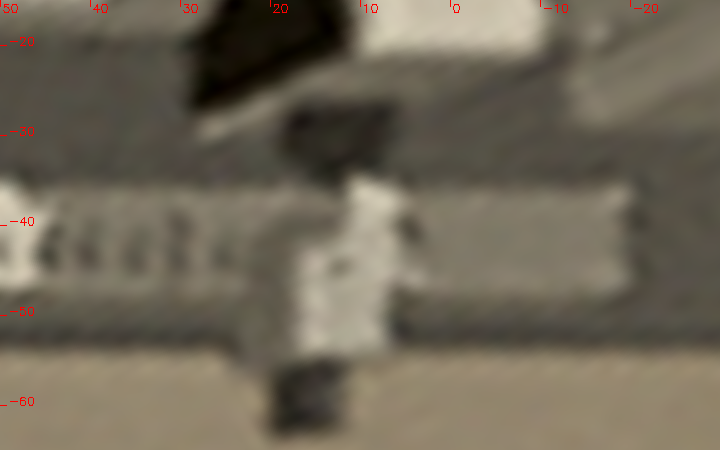

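The views now agree within about ±0.4 mm: top shows jaw 11.05 and rider 11.1; scene shows jaw 12.2 and rider 11.7–12.7, depending on the height assumed. Next is the lock lever. I'll position the finger on the robot's side of the pin.

Call:
apply_moves:
  deltas:
    - {"delta_rot": [0, 0, 0], "linear": [-0.025, 0, 0.04], "grip": 0.0}
    - {"delta_rot": [0, 0, 0], "linear": [-0.025, 0, 0.041], "grip": 0.0}
    - {"delta_rot": [0, 0, 0], "linear": [0, 0.04, 0], "grip": 0.0}
    - {"delta_rot": [0, 0, 0], "linear": [0, 0.03, 0], "grip": 0.0}
    - {"delta_rot": [0, 0, 0], "linear": [0, 0.01, 0], "grip": 0.0}
    - {"delta_rot": [0, 0, 0], "linear": [0, 0, 0], "grip": 0.0}
    - {"delta_rot": [0, 0, 0], "linear": [0, 0, 0], "grip": 0.0}

```text
time: 16.82
ee_pos: [0.4454, -0.3049, 0.0668]
ee_rot: [-1.572, -0.001, 0.121]
wrist_force: [-0.5, -0.2, 0.1]
finger_gap: -0.0001
```

```bash
python3 - <<'E'
from h import *
st(); snap('scene','s5'); st()
a=cv2.imread('pics/s5.png')[110:230,280:420]
cv2.imwrite('pics/c5.png',cv2.resize(a,None,fx=5,fy=5,interpolation=cv2.INTER_CUBIC))
E
```

```text
t 16.82 clamp xy [ -50.1 -135.8] tipz 41.8 yaw err deg 0.02 rpy [-1.572e+00 -1.000e-03  1.210e-01] F clamp [-0.52 -0.18  0.13] gap -0.0001
t 16.88 clamp xy [ -50.1 -135.8] tipz 41.9 yaw err deg 0.02 rpy [-1.572 -0.002  0.121] F clamp [-0.31  0.85 -0.32] gap 0.0001
```

View pics/c5.png

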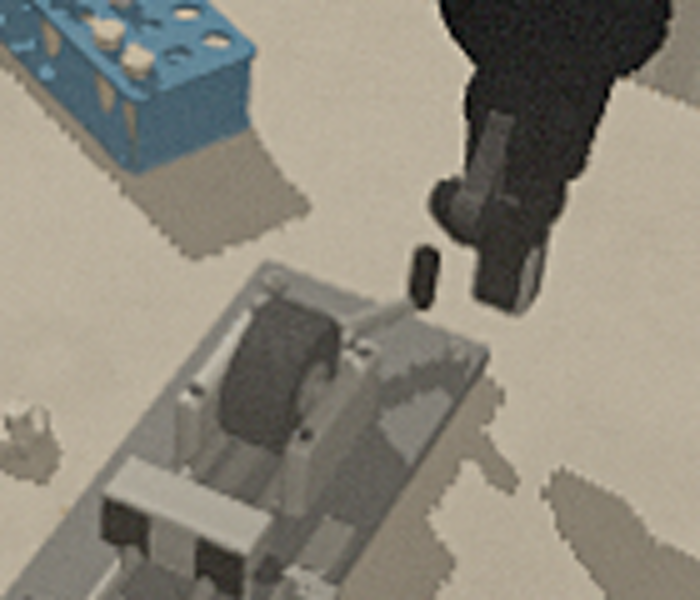

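The fingertip stands beside the pin on the robot's side. Now I'll push along clamp +x.

Call:
apply_moves:
  deltas:
    - {"delta_rot": [0, 0, 0], "linear": [0.006, 0.002, 0], "grip": 0.0}
    - {"delta_rot": [0, 0, 0], "linear": [0.006, 0, 0], "grip": 0.0}
    - {"delta_rot": [0, 0, 0], "linear": [0.006, 0, 0], "grip": 0.0}
    - {"delta_rot": [0, 0, 0], "linear": [0.006, 0, 0], "grip": 0.0}
    - {"delta_rot": [0, 0, 0], "linear": [0.006, 0, 0], "grip": 0.0}
    - {"delta_rot": [0, 0, 0], "linear": [0.006, 0, 0], "grip": 0.0}
    - {"delta_rot": [0, 0, 0], "linear": [0.006, 0, 0], "grip": 0.0}
    - {"delta_rot": [0, 0, 0], "linear": [0.006, 0, 0], "grip": 0.0}
    - {"delta_rot": [0, 0, 0], "linear": [0.006, 0, 0], "grip": 0.0}
    - {"delta_rot": [0, 0, 0], "linear": [0, 0, 0], "grip": 0.0}
    - {"delta_rot": [0, 0, 0], "linear": [0, 0, 0], "grip": 0.0}

```text
time: 18.25
ee_pos: [0.4991, -0.2979, 0.064]
ee_rot: [-1.572, -0.001, 0.122]
wrist_force: [0.2, 0.3, -0.1]
finger_gap: 0.0003
```

```bash
python3 - <<'E'
from h import *
st(); snap('scene','s6'); st()
a=cv2.imread('pics/s6.png')[110:230,280:420]
cv2.imwrite('pics/c6.png',cv2.resize(a,None,fx=5,fy=5,interpolation=cv2.INTER_CUBIC))
E
```

```text
t 18.25 clamp xy [   4.  -135.4] tipz 39.0 yaw err deg 0.05 rpy [-1.572e+00 -1.000e-03  1.220e-01] F clamp [ 0.2   0.33 -0.05] gap 0.0003
t 18.3 clamp xy [   4.  -135.6] tipz 39.1 yaw err deg 0.04 rpy [-1.572 -0.002  0.122] F clamp [0.01 0.09 0.03] gap 0.0
```

View pics/c6.png

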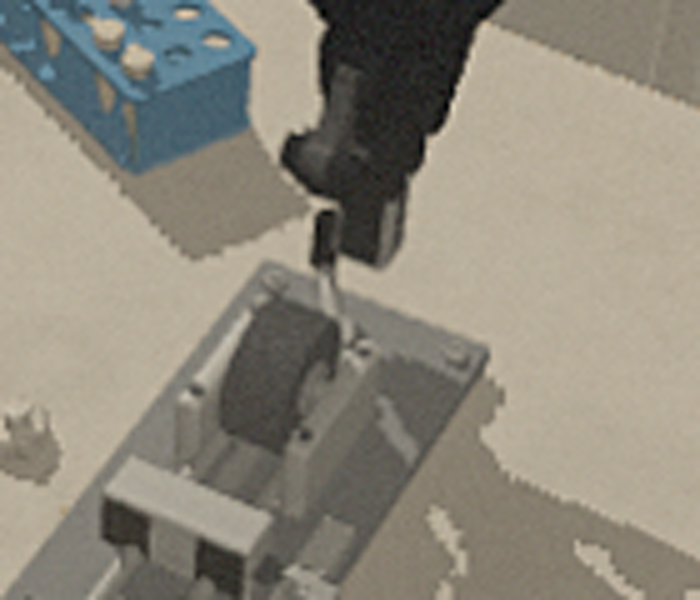

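The lever follows, now at about 1.15 rad. I'll continue gently to the stop.

Call:
apply_moves:
  deltas:
    - {"delta_rot": [0, 0, 0], "linear": [0.002, 0, 0], "grip": 0.0}
    - {"delta_rot": [0, 0, 0], "linear": [0.002, 0, 0], "grip": 0.0}
    - {"delta_rot": [0, 0, 0], "linear": [0.002, 0, 0], "grip": 0.0}
    - {"delta_rot": [0, 0, 0], "linear": [0.001, 0, 0], "grip": 0.0}
    - {"delta_rot": [0, 0, 0], "linear": [0, 0, 0], "grip": 0.0}

```text
time: 18.92
ee_pos: [0.5046, -0.2963, 0.0637]
ee_rot: [-1.57, 0.001, 0.122]
wrist_force: [-4.2, 3.0, 1.3]
finger_gap: 0.0001
```

```bash
python3 - <<'E'
from h import *
st()
E
```

```text
t 18.93 clamp xy [   9.6 -134.4] tipz 38.7 yaw err deg 0.06 rpy [-1.57e+00  1.00e-03  1.22e-01] F clamp [-3.86  3.46  1.29] gap 0.0001
```

The force has risen to about 4 N, so the lever is at its stop. Back off, lift clear and check.

Call:
apply_moves:
  deltas:
    - {"delta_rot": [0, 0, 0], "linear": [-0.01, 0, 0], "grip": 0.0}
    - {"delta_rot": [0, 0, 0], "linear": [-0.02, 0, -0.01], "grip": 0.0}
    - {"delta_rot": [0, 0, 0], "linear": [0, -0.05, -0.02], "grip": 0.0}
    - {"delta_rot": [0, 0, 0], "linear": [0, -0.05, -0.03], "grip": 0.0}
    - {"delta_rot": [0, 0, 0], "linear": [0.02, 0, -0.05], "grip": 0.0}
    - {"delta_rot": [0, 0, 0], "linear": [0, 0, -0.05], "grip": 0.0}
    - {"delta_rot": [0, 0, 0], "linear": [0, 0, 0], "grip": 0.0}
    - {"delta_rot": [0, 0, 0], "linear": [0, 0, 0], "grip": 0.0}

```text
time: 19.92
ee_pos: [0.5133, -0.4577, 0.1636]
ee_rot: [-1.571, 0.0, 0.12]
wrist_force: [-0.4, -0.4, -0.2]
finger_gap: -0.0001
```

```bash
python3 m.py 7; python3 - <<'E'
from h import *
snap('scene','s7');snap('top','t7b'); st()
a=cv2.imread('pics/s7.png')[120:280,240:400];b=cv2.imread('pics/t7b.png')[160:320,240:400]
cv2.imwrite('pics/c7.png',cv2.resize(np.hstack([a,b]),None,fx=2.5,fy=2.5,interpolation=cv2.INTER_CUBIC))
E
```

```text
t 19.93 clamp xy [  -1.2 -295.7] tipz 138.6 yaw err deg -0.08 rpy [-1.571  0.     0.12 ] F clamp [-0.42 -0.36 -0.22] gap -0.0001
top jaw med edges [ 1.45 20.2 ] mean [ 1.51 20.21] centre 10.82
  block [ 6.38 16.08] 11.23
scene jaw med edges [ 2.05 22.15] mean [ 1.62 21.87] centre 12.1
  block [ 6.78 16.7 ] 11.74
t 20.62 clamp xy [   0.4 -295.1] tipz 138.9 yaw err deg 0.04 rpy [-1.571 -0.     0.122] F clamp [0.3  0.84 0.2 ] gap 0.0003
```

View pics/c7.png

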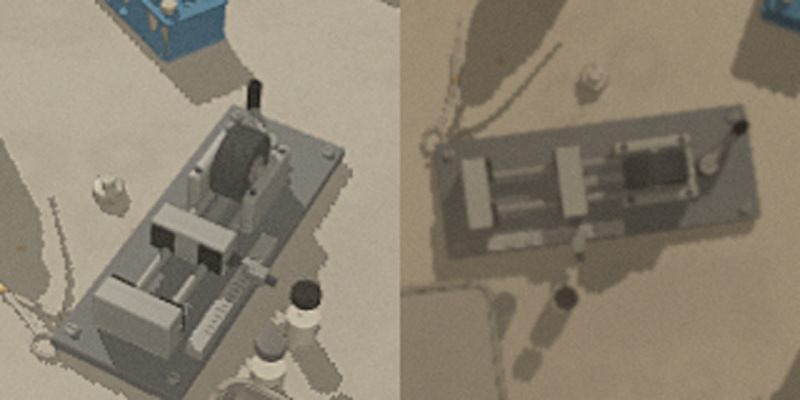

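View pics/l7.png

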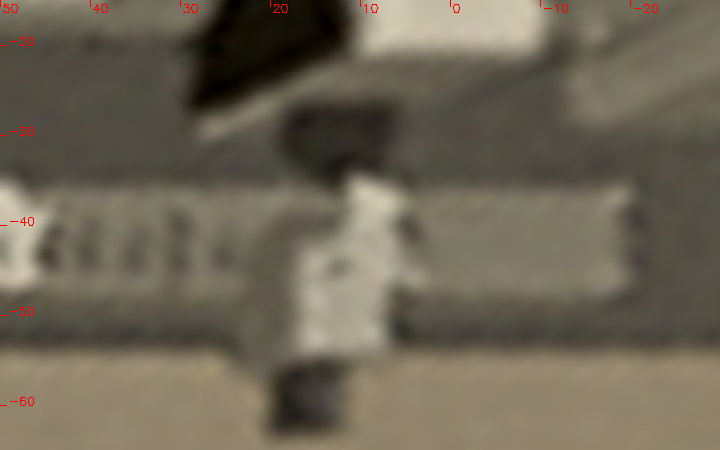

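The lever is fully over, with its pin at (740,127) in the top half of the picture. The jaw and rider haven't moved since before locking, and the vials, knob and scissors are where they were. Handing in.

```bash
python3 -c "
from cell import robot
print(robot.hand_in())"
```

```text
the job is handed in; nothing more can be done
None
```

The clamp is set and locked, and the job was handed in at about 20.6 s on the robot's clock. I can only vouch for the pointer alignment to about half a millimetre.

- **Jaw setting:** I rolled the wheel in four light strokes, three long ones and one of about 2 mm. The readings between moves showed 4.4–6.4 N on the finger. The jaw closed about 22.6 mm in all.
- **Lock lever:** I pushed the pin away from the robot until the force rose to about 5 N at the stop. The last pictures show the lever fully over.
- **Pointer alignment:** The two cameras disagree slightly.
  - The top view puts the jaw about 0.1 mm short of the rider after small corrections for yaw and side-face bias. Uncorrected, it reads 0.4 mm short.
  - The scene view reads from 0.5 mm past to 0.5 mm short, depending on the rider block's height, which I could not fix exactly.
  - I lined up the centres of the jaw and rider block, because the tips themselves are too small in the pictures to read directly.
- **Nothing else moved:** Jaw and rider measured the same before and after locking. The rider stayed within the measuring error of its starting position. The vials, spare knob and scissors look untouched in the pictures; I did not measure them.

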